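Load a Petri dish under the spring-closed light hood of a dish reader

TASK

Load the pink Petri dish into the dish reader: press the blue bar down with one fingertip so that the black light hood springs up, and while you keep it open use the other fingertip to slide the dish along the table, under the hood, until it is fully home against the two pins. Then draw the finger out and let go of the bar so that the hood closes over the dish. Only slide the dish, never pick it up or tip it, do not let the hood come down on it, and leave the other things on the desk alone.

Things in the scene. Friction and masses are not known exactly. Their poses are not given: they have to be found in the camera images.
- reader: Bench dish reader, fixed: low white housing 272 mm long, 152 mm wide. Origin: on the desk plane below the reading place. x: sliding direction, from the open front end (x = -166 mm) to the taller rear housing (x = +54 mm on, top 68 mm above the desk); y: to the left seen from the front; z up. 'Reader x, y' below are in this frame. Table and rails: see home.
- home (a point): Reading place, on the table's surface at reader x = y = 0, 30 mm above the desk. The table is a dark level strip along y = 0 between two aluminium rails 9 mm high, inner faces at y = +-28.5 mm. Two upright pins, 8 mm thick, 16 mm high, stand at x = +21, y = +-21 mm; the dish is home when it rests against both, its origin then on this point.
- dish: Closed Petri dish with pink medium, 56 mm across over the lid and 14 mm high (its solid, pushable part: 52 mm across, 12 mm high), about 30 g, loose. Origin: centre of its underside, z up. It starts on the reader's table before the hood, its centre at reader x between -97 and -74 mm.
- hood (a joint): Opening angle of the light hood, rad: 0 closed, 1.9 fully up; sprung shut. Hinge along reader x, low on the right side (y = -41 mm, 33 mm above the desk); the free left wall swings up and over to the right. The bar's link turns it in proportion to the bar's travel: 1.2 rad at 10 mm, 1.55 at 13 mm, 1.9 at 16 mm. Above 1.3 rad a fingertip on the table's middle line is clear of it.
- hood_top (a point): Centre of the hood's top. The hood is a black cap open below, 78 mm long (reader x = -39 to +39 mm) and 78 mm wide (y = -38 to +40 mm); closed, its top is 57 mm above the desk. Its walls reach nearly to the table, so it bars the dish's way until it is up.
- press_bar (a joint): Travel of the blue bar in m: 0 up, 0.016 fully down; springs up, about 4 to 6 N to press or hold it.
- bar_top (a point): Blue ribbed press bar left of the table, 124 mm long (reader x = -145 to -21 mm), 36 mm wide (y = +46 to +82 mm). This point: centre of its level top face (x = -83, y = +64 mm), 48 mm above the desk when up, 32 mm fully down: two fingertips at one height hold it down and stand just above the table. It works pressed anywhere along its length; a fingertip can slide along it.
- cream_dish: Petri dish with cream medium, 56 mm across, 14 mm high, loose on the desk in front of the reader to the right; not to be moved. Origin: centre of underside.
- slide_mailer: Grey plastic slide mailer, 84x35x21 mm, loose on the desk at the left; not to be moved. Origin: centre of underside.
- coverslips: Small blue and white box of cover glasses, 35x35x21 mm, loose on the desk at the left; not to be moved. Origin: centre of underside.
- pipette: White plastic pipette, 144 mm long, 13 mm thick, loose on the desk at the right; not to be moved.
- green_pen: Green pen, 144 mm long, loose on the desk at the right; not to be moved.
- lens_tissue: Blue booklet of lens tissue, 74x103x8 mm, loose on the desk at the left; not to be moved.

How it is judged:
By the outcome, as a careful person would: the job done as asked, in the order asked, and still so for the second after the job is handed in, with the robot touching nothing.
It also fails if it takes over 35 s, if anything falls off the work surface, if the arm or the gripper's body presses on something with over 40 N, if the wrist force passes 120 N, or if a joint passes its speed limit or range.

ROBOT

A 6-joint arm with a two-finger parallel gripper is mounted at the origin on a cart in front of the work surface, level with it; the furniture and walls round the work are solid. World frame = base frame: x ahead of the robot, y to its left, z up, the work surface at z = 0. Lengths are in m, angles in rad, forces in N, time in s.
With the tool pointing down it reaches from about 0.225 to 0.725 m from the base axis. Payload 3.1 kg.
Tool frame: the origin (TCP) lies between the finger pads; the fingertips stand 17 mm ahead of it and the grasp point (between the pads) lies 2 mm behind it (r.tip_reach is the distance from the TCP to the fingertips, in m); z points along the fingers, y is the direction in which the jaws open and shut (so a half turn about z gives the same grasp; the last joint's range is limited). The gripper opens to 85 mm and grips with 20 to 120 N. Pads are 22 mm wide; open, the fingers measure 114 mm over their backs; the gripper's body (76 mm by 85 mm) begins 54 mm behind the grasp point. The pads swing forward as they close: fully open they stand 13 mm farther back than shut.
Start: joints at [1.019, 0.048, 0.099, 1.622, 0, 1.443], TCP at [0.216, 0.479, 0.248] pointing down, gripper open.
Joint ranges: [-2.91, 2.91], [-0.99, 1.94], [-1.21, 1.42], [-2.12, 2.29], [-1.49, 1.47], [-3.14, 3.14]. Speed limits (rad/s): [2.79, 2.79, 3.14, 3.14, 3.14, 3.14].

INTERFACE

Orientations are given as a unit quaternion [w, x, y, z].
In Python, from workcell import r gives the robot as it stands.
- The arm moves only by the tool drive_tool, never from a script. Its argument "moves" is a list of rows, each a list of 2 entries, a list of its own where there are three numbers: the shift along the tool's x, y, z normalised to -1 to 1, where 1 is 0.5 m, then the turn about the tool's z normalised to -1 to 1, where 1 is 180 degrees. In form: [[[tx, ty, tz], turn], ...]. A call has exactly 10 rows; each row is the pose to reach, as a shift and turn from the pose commanded when the call began, along the tool's axes at that moment, turning the shorter way round; what a row does not reach only later rows make up. A row lasts 1/8 s, in which the tool goes at most 62.5 mm and 10.7 degrees, less where a joint would pass 70% of its speed; a pose out of reach is approached as far as the arm can. A call with a number of a shift or a turn outside -1 to 1 is refused whole. A call with a gripper value outside its range is refused whole. "fingers" is the opening, from 0 (shut) to 1 (fully open), set as the call begins (left out, the last holds). The fingers move at their own pace and stop on an object; "newtons" is the grip in N (left out, the last holds). Time passes only in rows, so rows that repeat a pose let the fingers close, or fill a call up. It gives the time, the measured TCP pose, the force and the opening at its end, in the units of the state.
- r.read_state(): the state, without advancing time (a new reading comes with each control period).
- r.snapshot(name): name is "scene" or "top"; returns a dict with "pixels" (400x640x3 uint8, red, green, blue), "intrinsics" (3x3 intrinsics, pixels), "T" (4x4, takes a point from camera to world coordinates). Camera axes: x right, y up, looking along -z (the intrinsics and any distortion apply to the point x, -y, -z); pixel columns grow to the right and rows downward; lengths in m; the calibration is good to about 2 mm. A picture is of the moment at which its call begins. There is no depth.
- r.sign_off(): hands the job in, once; it reports no verdict.
Trained networks look in a picture, given as the dict that the camera call returned (one of the last four; its "shot" number tells which), for a name from the list of things; names that differ only in an ending like _2 or _b are one class to them, and where a whole thing is asked for, a point or a joint stands for the part that bears it (a point fixed in the world has none). Each returns a list of dicts, best first, with "score" (0 to 1); they miss things now and then, are a little off and sometimes report something else, mostly with a low value. They report only what shows in the picture. A call takes as long as a camera call.
- r.find_in(target, picture): "bbox" ([left, top, width, height] as shares, 0 to 1, of the picture: columns of its width, rows of its height, round what is visible of it).
- r.silhouettes(target, picture): "mask" (400x640 bool, what is visible of it) and "bbox" ([left, top, width, height] as shares, 0 to 1, of the picture: columns of its width, rows of its height, round what is visible of it).
The state is a dict: "time": time; "q": joint angles; "qd": joint speeds; "effort": joint torques, N m; "position": TCP position; "orientation": TCP orientation; "force": force on the tool from outside, world axes, zero at the start; "wrist_torque": the same for the moment, N m; "finger_gap": finger opening in m.
Only numpy, scipy, OpenCV 4.12 (cv2) and the standard library are available. Lean on these libraries where they do the work, as an engineer would, in place of code of your own. Each camera call takes 0.05 s, during which the arm holds its last target.

## Working session

There is one attempt and no reset: what is moved stays moved. The work goes in short steps, Python scripts to look and compute and a tool call to move; the robot and the scene stay as the last step left them, time stands still between calls to the robot, and variables do not carry over. Pictures are saved under pics/ and viewed, and the job is handed in when it is done.

Besides the shell and the picture viewer there is one more tool, called after "Call:" as name([rows], argument=value, ...), one row to a line, values as JSON. drive_tool: Moves the arm, as the interface text tells. Scaled input: -1 to 1 covers 0.5 m each way for a shift and 180 degrees each way for a turn. Its arguments: {"type":"object","properties":{"moves":{"type":"array","items":{"type":"array"}},"fingers":{"type":"number"},"newtons":{"type":"number"}},"required":["moves"]}

```bash
mkdir -p pics; ls
cat > h.py <<'E'
import numpy as np, cv2
from workcell import r
def save(p,n): cv2.imwrite('pics/'+n,cv2.cvtColor(p['pixels'],cv2.COLOR_RGB2BGR))
def ray(p,uv):
    K=np.array(p['intrinsics']);T=np.array(p['T'])
    d=np.linalg.inv(K)@np.array([uv[0],uv[1],1.]); d=np.array([d[0],-d[1],-d[2]])
    return T[:3,3],T[:3,:3]@d
def at(p,uv,z):
    o,d=ray(p,uv); return o+d*(z-o[2])/d[2]
def proj(p,X):
    K=np.array(p['intrinsics']);T=np.array(p['T'])
    c=T[:3,:3].T@(np.array(X)-T[:3,3]); c=np.array([c[0],-c[1],-c[2]]); u=K@c; return u[:2]/u[2]
E
python3 - <<'E'
from h import *
print(r.read_state())
for n in("top","scene"):
    p=r.snapshot(n);save(p,n+'1.png');print(n,p['intrinsics'],p['T'],p.keys())
    for t in("reader","dish","hood","press_bar","cream_dish"):
        for d in r.silhouettes(t,p)[:2]:
            ys,xs=np.nonzero(d['mask']);print(t,round(d['score'],2),np.round(np.array(d['bbox'])*[640,400,640,400],1),xs.mean(),ys.mean())
E
```

```text
pics
{'time': 0.0, 'q': array([ 1.01919692e+00,  4.87522214e-02,  9.75520727e-02,  1.62198489e+00,
       -3.22565074e-05,  1.44297801e+00]), 'qd': array([-8.22317327e-05, -8.51028488e-04,  1.69251160e-03,  1.63977612e-03,
        4.25694250e-04, -1.03327801e-03]), 'effort': array([-1.24744233e-04, -3.38780272e+01,  3.20016718e+01,  2.02424586e-02,
       -2.10820976e-04, -6.29861219e-06]), 'position': array([0.21560715, 0.47804643, 0.2470934 ]), 'orientation': array([-3.82768011e-04,  2.10308369e-01,  9.77634371e-01, -1.13147496e-03]), 'force': array([ 0.82803101, -0.02540717,  0.52309172]), 'wrist_torque': array([-0.02286077,  0.00319669,  0.0346473 ]), 'finger_gap': 0.0854388500727821}
top [[459.97989964   0.         318.97527911]
 [  0.         459.97989964 201.25660677]
 [  0.           0.           1.        ]] [[ 0.00149378  0.98700288 -0.16069563  0.34070333]
 [-0.99999417  0.00196784  0.00279089  0.13727797]
 [ 0.00307084  0.16069052  0.98700006  1.25039599]
 [ 0.          0.          0.          1.        ]] dict_keys(['pixels', 'intrinsics', 'T', 'shot'])
dish 0.83 [280.3 
[... 621 characters left out ...]

 [ 0.65614378 -0.65585871  0.37326223  0.59606562]
 [-0.00834074  0.48829251  0.87264017  1.12939671]
 [ 0.          0.          0.          1.        ]] dict_keys(['pixels', 'intrinsics', 'T', 'shot'])
reader 0.71 [264.4 197.9 103.7  78.6] 314.3865864527629 238.34180035650624
dish 0.53 [326.6 210.2  17.   19.3] 334.5 220.5
hood 0.75 [288.6 215.8  33.8  31.1] 304.5963541666667 232.37890625
hood 0.6 [321.  228.2  44.   27. ] 339.81371087928466 240.85096870342772
press_bar 0.65 [319.8 227.6  42.3  25.6] 340.1084745762712 241.04406779661016
press_bar 0.29 [263.2 196.7 110.   84.4] 314.4324672535967 238.48078161906807
cream_dish 0.55 [258.  137.3  14.8  15.7] 267.3333333333333 143.5026455026455
```

Run:
```python
import cv2
a=cv2.imread('pics/top1.png');c=a[110:270,220:360];cv2.imwrite('pics/topc.png',cv2.resize(c,None,fx=3.75*1,fy=3.75,interpolation=cv2.INTER_CUBIC)[:600])
a=cv2.imread('pics/scene1.png');c=a[180:300,240:400];cv2.imwrite('pics/scenec.png',cv2.resize(c,None,fx=5,fy=5,interpolation=cv2.INTER_CUBIC))
```

```text
(no output)
```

View pics/top1.png

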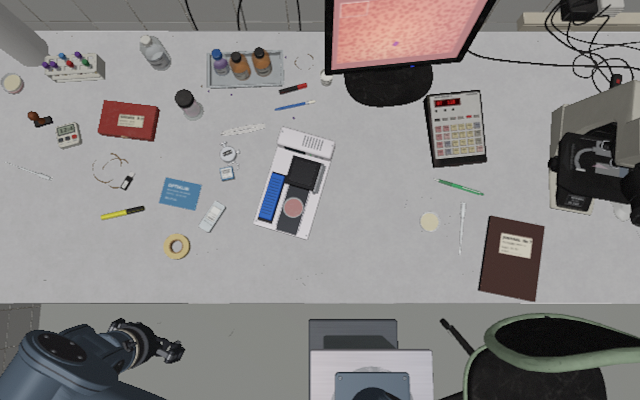

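View pics/topc.png

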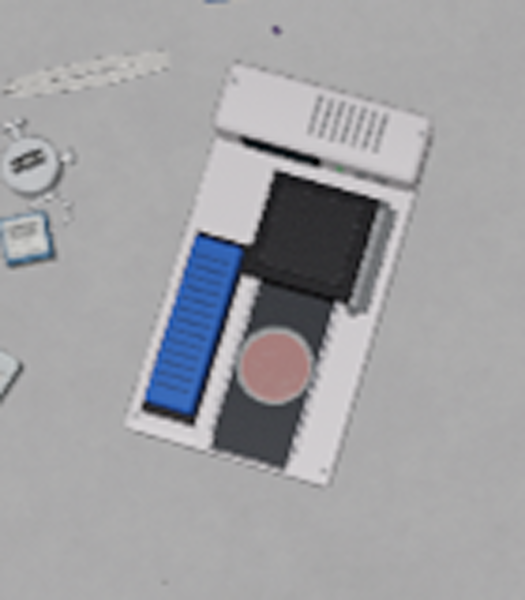

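View pics/scenec.png

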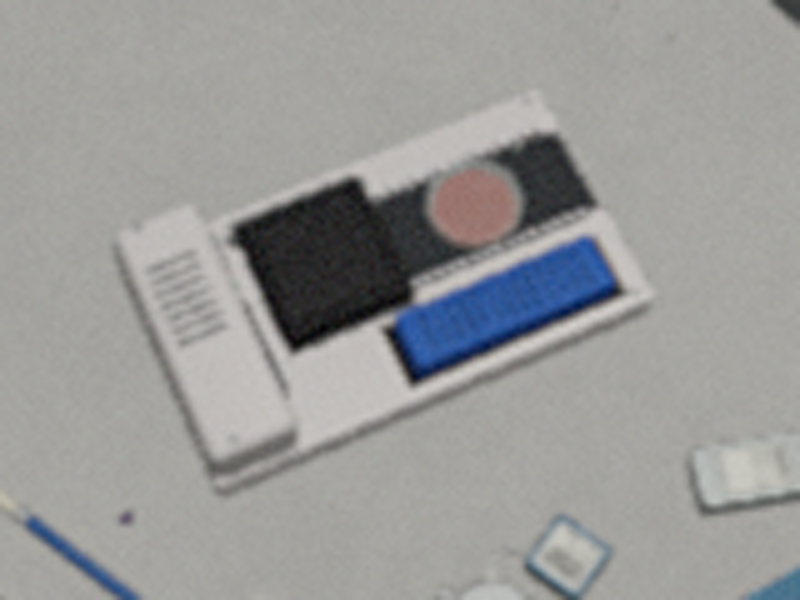

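```bash
cat > fit.py <<'E'
from h import *
from scipy.optimize import least_squares
P={n:r.snapshot(n) for n in("top","scene")}
def uv(n,u):
    s,o=((3.75,(220,110)) if n=="top" else (5,(240,180)))
    return (np.array(u)+.5)/s-.5+o
obs=[]
B=[(-145,46),(-145,82),(-21,82),(-21,46)]
for X,u in zip(B,[(193,413),(147,402),(200,235),(243,245)]): obs.append(("top",(*X,48),uv("top",u)))
for X,u in zip(B,[(592,238),(616,287),(415,368),(397,315)]): obs.append(("scene",(*X,48),uv("scene",u)))
H=[(39,40),(39,-38),(-39,-38),(-39,40)]
for X,u in zip(H[:2],[(275,172),(380,202)]): obs.append(("top",(*X,57),uv("top",u)))
for X,u in zip(H[1:3],[(240,235),(358,182)]): obs.append(("scene",(*X,57),uv("scene",u)))
for X,u,w in zip([(-166,28.5),(-166,-28.5)],[(213,448),(287,467)],[(597,208),(553,135)]):
    obs.append(("top",(*X,30),uv("top",u)));obs.append(("scene",(*X,30),uv("scene",w)))
def W(q,X):
    c,s=np.cos(q[2]),np.sin(q[2]);X=np.array(X)/1000
    return np.array([q[0]+c*X[0]-s*X[1],q[1]+s*X[0]+c*X[1],X[2]])
def res(q,sel=None): return np.array([proj(P[n],W(q,X))-u for n,X,u in obs if sel in(None,n)]).ravel()
for sel in ("top","scene",None):
    f=least_squares(res,[.4,.18,-.3],args=(sel,),loss='soft_l1');print(sel,f.x,np.degrees(f.x[2]))
    print(np.round(res(f.x,sel).reshape(-1,2),1).tolist())
q=f.x
for n in P:
    d=r.silhouettes("dish",P[n])[0];ys,xs=np.nonzero(d['mask']);w=at(P[n],(xs.mean(),ys.mean()),.042 if n=="top" else .042)
    c,s=np.cos(q[2]),np.sin(q[2]);e=w[:2]-q[:2];print(n,'dish',w,'reader',c*e[0]+s*e[1],-s*e[0]+c*e[1])
E
python3 fit.py
```

```text
top [ 0.61328275  0.17511234 -0.27745246] -15.896854750394013
[[0.2, 0.2], [-0.6, -0.6], [-1.0, -0.3], [0.4, 0.7], [0.3, -1.1], [0.3, -1.3], [-0.4, 1.0], [0.4, 1.8]]
scene [ 0.61598304  0.18367576 -0.27418001] -15.709357303963657
[[-0.9, -0.8], [0.3, -0.2], [0.9, 1.2], [-1.1, 1.0], [-1.5, -0.4], [-0.2, -0.4], [1.2, 0.3], [0.9, -0.5]]
None [ 0.61402944  0.17811529 -0.27953018] -16.015899421199983
[[-1.0, -0.2], [-1.8, -1.0], [-2.1, -0.6], [-0.7, 0.3], [-1.7, -2.2], [-0.6, -1.7], [-0.0, -0.5], [-1.9, -0.7], [-0.8, -1.4], [-0.8, -1.5], [-2.1, -2.3], [-0.8, -2.0], [-1.7, 0.7], [0.4, -1.1], [-0.9, 1.5], [0.3, -1.9]]
top dish [0.52068931 0.20442738 0.042     ] reader -0.09697676008161525 -0.0004621351319060128
scene dish [0.52062699 0.20779496 0.042     ] reader -0.09796578615018732 0.0027575357948598847
```

```bash
cat > go.py <<'E'
from h import *
from scipy.spatial.transform import Rotation as R
import sys
Q=[.614,.178,-.277]
def rot(s): q=s['orientation'];return R.from_quat([q[1],q[2],q[3],q[0]]).as_matrix()
def toreader(w,Q=Q):
    c,s=np.cos(Q[2]),np.sin(Q[2]);e=np.array(w[:2])-Q[:2];return np.array([c*e[0]+s*e[1],-s*e[0]+c*e[1]])*1000
def status():
    s=r.read_state();M=rot(s);ang=np.degrees(np.arctan2(M[1,1],M[0,1]))-90-np.degrees(Q[2])
    print('t',s['time'],'reader xy mm',toreader(s['position']),'z',s['position'][2],'tipz',s['position'][2]-r.tip_reach,'yaw err deg',ang,'tilt',M[:,2],'F',s['force'],'gap',s['finger_gap'])
    return s,M
def plan(x,y,z):
    s,M=status();c,sn=np.cos(Q[2]),np.sin(Q[2])
    w=np.array([Q[0]+(c*x-sn*y)/1000,Q[1]+(sn*x+c*y)/1000,z])
    print('shift',np.round(M.T@(w-s['position'])/.5,4))
if __name__=='__main__':
    print(r.tip_reach);plan(*map(float,sys.argv[1:]))
E
python3 go.py -146 32 .11
```

```text
0.017
t 0.8 reader xy mm [-465.10746424  180.2398678 ] z 0.24836945844958822 tipz 0.23136945844958823 yaw err deg -8.411950012310395 tilt [ 7.20676951e-05  1.02209976e-04 -9.99999992e-01] F [ 0.39009956 -1.10565002  0.63238394] gap 0.08601153717613214
shift [-0.6747 -0.2     0.2767]
```

Call:
drive_tool([
  [[-0.1,-0.03,0.02],-0.01],
  [[-0.2,-0.06,0.06],-0.02],
  [[-0.3,-0.09,0.1],-0.03],
  [[-0.4,-0.12,0.14],-0.04],
  [[-0.5,-0.15,0.18],-0.047],
  [[-0.6,-0.18,0.22],-0.047],
  [[-0.675,-0.2,0.236],-0.047],
  [[-0.675,-0.2,0.236],-0.047],
  [[-0.675,-0.2,0.236],-0.047],
  [[-0.675,-0.2,0.236],-0.047],
], fingers=0.585)

```text
time: 2.05
position: [0.4819, 0.2495, 0.1309]
orientation: [0.0, 0.137, 0.991, 0.0]
force: [-0.2, -0.4, -0.2]
finger_gap: 0.0498
```

```bash
python3 go.py -146 32 .07
python3 - <<'E'
from h import *
for n in("top","scene"):
    p=r.snapshot(n)
    save(p,n+'2.png');a=cv2.imread(f'pics/{n}2.png')
    c=a[140:260,230:390] if n=="top" else a[150:270,260:420]
    cv2.imwrite(f'pics/{n}2c.png',cv2.resize(c,None,fx=5,fy=5,interpolation=cv2.INTER_CUBIC))
E
```

```text
0.017
t 2.05 reader xy mm [-146.58153733   32.66372568] z 0.1308926875413375 tipz 0.11389268754133751 yaw err deg 0.1367265429629363 tilt [ 5.86294530e-04  5.16722004e-04 -9.99999695e-01] F [-0.24035187 -0.37311451 -0.17584654] gap 0.04982626351277221
shift [-0.0011 -0.0014  0.1218]
```

View pics/top2c.png

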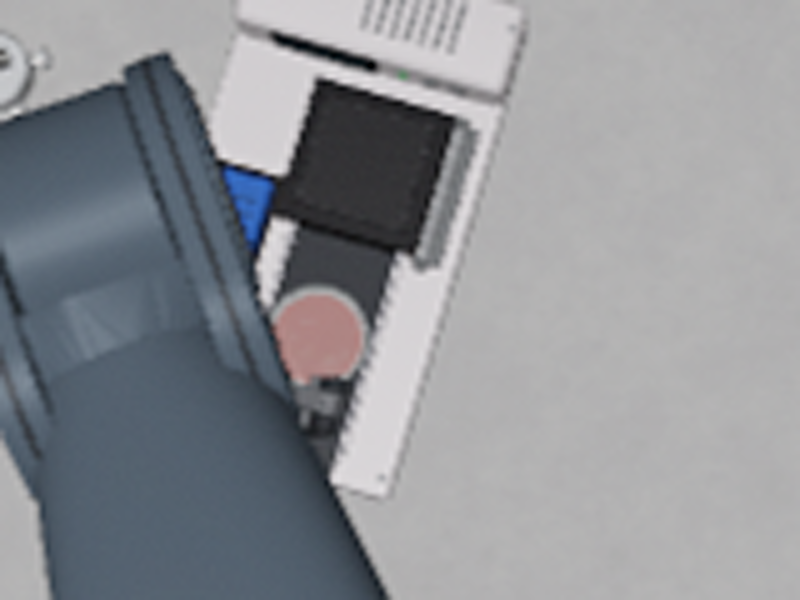

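View pics/scene2c.png

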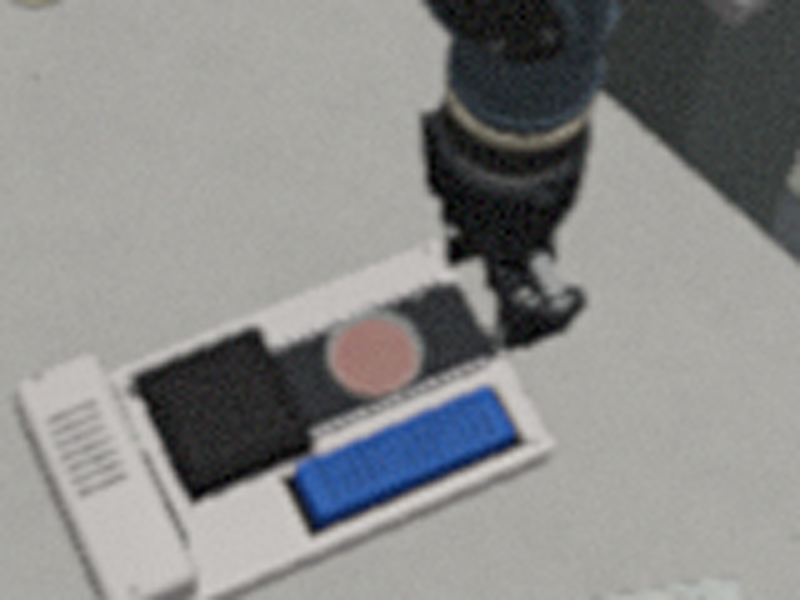

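```bash
cat > ov.py <<'E'
from go import *
def overlay(tag,boxes={"top":(140,260,230,390),"scene":(150,270,260,420)},Q=Q,sw=0.0):
    s=r.read_state();M=rot(s);p0=s['position'];g=s['finger_gap']/2
    c,sn=np.cos(Q[2]),np.sin(Q[2])
    W=lambda x,y,z:np.array([Q[0]+(c*x-sn*y)/1000,Q[1]+(sn*x+c*y)/1000,z/1000])
    segs=[]
    def loop(L,col): segs.extend([(L[i],L[(i+1)%len(L)],col) for i in range(len(L))])
    for sg in(1,-1):
        loop([p0+M@np.array([a*.011,sg*b,.017-sw]) for a,b in((-1,g),(1,g),(1,g+.0145),(-1,g+.0145))],(0,255,255))
    loop([W(x,y,48) for x,y in((-145,46),(-145,82),(-21,82),(-21,46))],(0,255,0))
    loop([W(x,y,30) for x,y in((-166,-28.5),(-166,28.5),(21,28.5),(21,-28.5))],(0,0,255))
    loop([W(x,y,57) for x,y in((39,40),(39,-38),(-39,-38),(-39,40))],(255,0,255))
    loop([W(x,y,68) for x,y in((54,-60),(54,80))],(255,255,0))
    for n,(a,b,cc,d) in boxes.items():
        p=r.snapshot(n);im=cv2.cvtColor(p['pixels'],cv2.COLOR_RGB2BGR)[a:b,cc:d]
        im=cv2.resize(im,None,fx=5,fy=5,interpolation=cv2.INTER_CUBIC)
        cv2.imwrite(f'pics/{n}_{tag}_raw.png',im)
        f=lambda X:tuple(int(v) for v in np.round((proj(p,X)-[cc,a]+.5)*5-.5))
        for A,B,col in segs: cv2.line(im,f(A),f(B),col,1,cv2.LINE_AA)
        cv2.imwrite(f'pics/{n}_{tag}.png',im)
if __name__=='__main__': overlay(sys.argv[1])
E
python3 ov.py a
```

```text
(no output)
```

View pics/top_a.png

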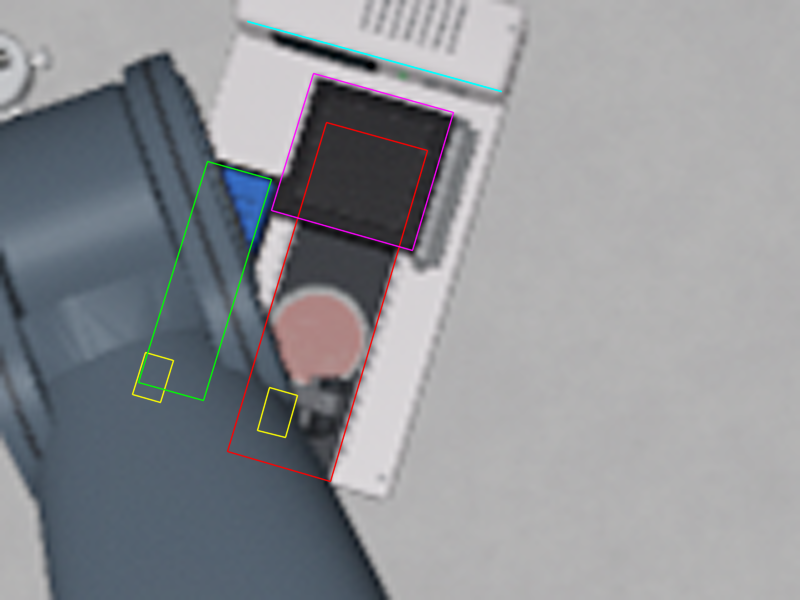

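View pics/scene_a.png

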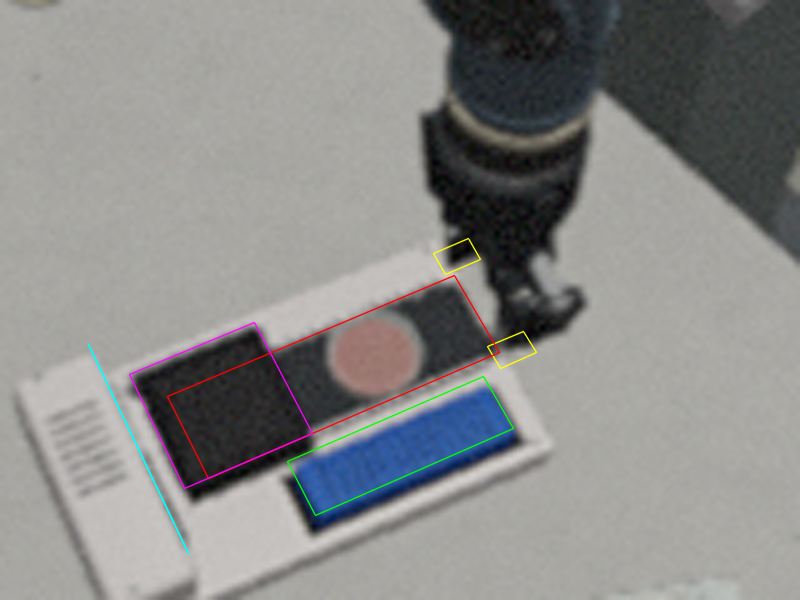

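Call:
drive_tool([
  [[0,0,0.05],0],
  [[0,0,0.1],0],
  [[0,0,0.115],0],
  [[0,0,0.125],0],
  [[0,0,0.135],0],
  [[0,0,0.145],0],
  [[0,0,0.152],0],
  [[0,0,0.158],0],
  [[0,0,0.158],0],
  [[0,0,0.158],0],
])

```text
time: 3.5
position: [0.4832, 0.2489, 0.0519]
orientation: [0.001, 0.138, 0.99, 0.0]
force: [1.5, 1.3, 4.1]
finger_gap: 0.0503
```

```bash
python3 go.py -146 32 .05; python3 ov.py b
```

```text
0.017
t 3.5 reader xy mm [-145.22458011   32.44907267] z 0.05185246362619262 tipz 0.03485246362619262 yaw err deg 0.04514292814541321 tilt [ 1.69335066e-03  7.60796551e-04 -9.99998277e-01] F [1.47889517 1.34492555 4.12640165] gap 0.050283908871920045
shift [ 0.0016 -0.0009  0.0037]
```

View pics/top_b.png

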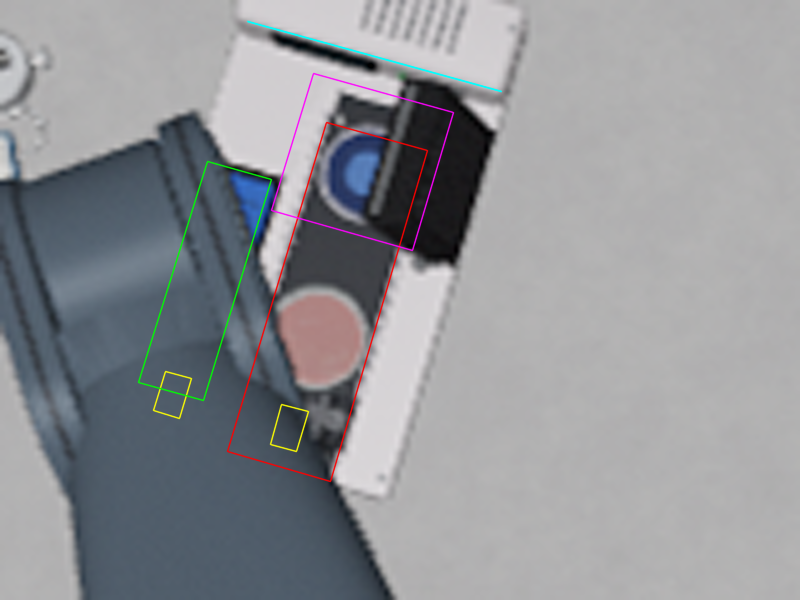

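View pics/scene_b.png

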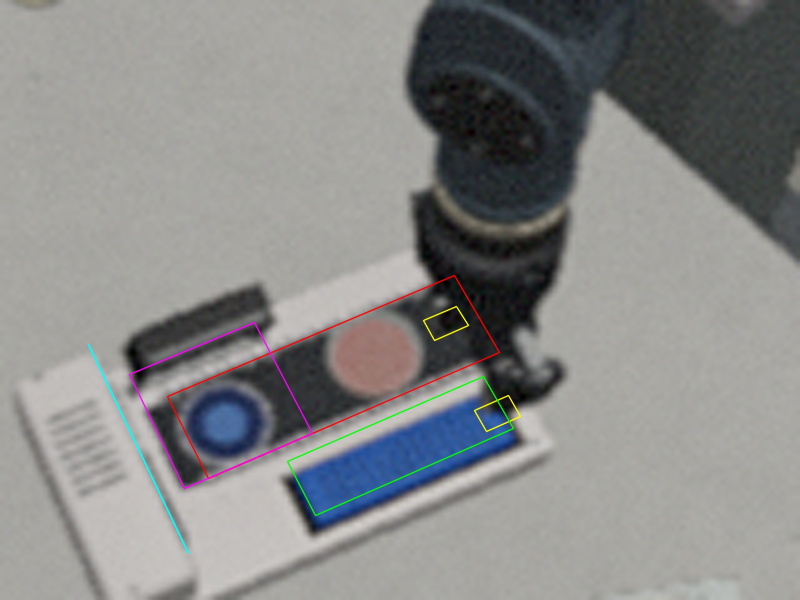

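```bash
cat > th.py <<'E'
from go import *
p=r.snapshot("top")
pt=lambda u:(np.array(u)+.5)/5-.5+np.array([230,140])
c,sn=np.cos(Q[2]),np.sin(Q[2])
W=lambda x,y,z:np.array([Q[0]+(c*x-sn*y)/1000,Q[1]+(sn*x+c*y)/1000,z/1000])
for th in np.arange(.8,1.91,.1):
    o=[]
    for x in(-39,39):
        for a,b in((81,-1),(81,24)):
            y=-41+a*np.cos(th)-b*np.sin(th);z=33+a*np.sin(th)+b*np.cos(th)
            o.append(np.round((proj(p,W(x,y,z))-[230,140]+.5)*5-.5).tolist())
    print(round(th,1),o)
ps=r.snapshot("scene")
print('lens top',toreader(at(p,pt((362,172)),.03)),at(p,pt((362,172)),.03))
w=at(ps,(np.array((225,423))+.5)/5-.5+np.array([260,150]),.03);print('lens scene',toreader(w),w)
E
python3 th.py
```

```text
0.8 [[311.0, 210.0], [343.0, 212.0], [353.0, 68.0], [386.0, 69.0]]
0.9 [[321.0, 211.0], [357.0, 215.0], [364.0, 68.0], [400.0, 71.0]]
1.0 [[333.0, 212.0], [372.0, 218.0], [376.0, 69.0], [415.0, 73.0]]
1.1 [[346.0, 214.0], [387.0, 222.0], [389.0, 71.0], [430.0, 77.0]]
1.2 [[360.0, 217.0], [403.0, 226.0], [402.0, 73.0], [446.0, 81.0]]
1.3 [[374.0, 220.0], [420.0, 230.0], [417.0, 76.0], [462.0, 85.0]]
1.4 [[389.0, 223.0], [436.0, 235.0], [431.0, 79.0], [478.0, 90.0]]
1.5 [[404.0, 227.0], [452.0, 240.0], [447.0, 83.0], [494.0, 95.0]]
1.6 [[419.0, 231.0], [467.0, 245.0], [462.0, 87.0], [509.0, 100.0]]
1.7 [[435.0, 236.0], [482.0, 250.0], [477.0, 91.0], [524.0, 106.0]]
1.8 [[450.0, 241.0], [496.0, 256.0], [492.0, 96.0], [538.0, 112.0]]
1.9 [[465.0, 246.0], [510.0, 261.0], [507.0, 101.0], [551.0, 118.0]]
lens top [-0.30503634  2.00245417] [0.61425421 0.18000954 0.03      ]
lens scene [-2.00616455  1.63295763] [0.61251688 0.18011934 0.03      ]
```

```bash
python3 -c "
import cv2
a=cv2.imread('pics/top_b_raw.png');cv2.imwrite('pics/tb2.png',cv2.resize(a[60:280,280:520],None,fx=2.5,fy=2.5))
a=cv2.imread('pics/scene_b_raw.png');cv2.imwrite('pics/sb2.png',cv2.resize(a[240:500,100:420],None,fx=2.3,fy=2.3))"
```

```text
(no output)
```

View pics/tb2.png

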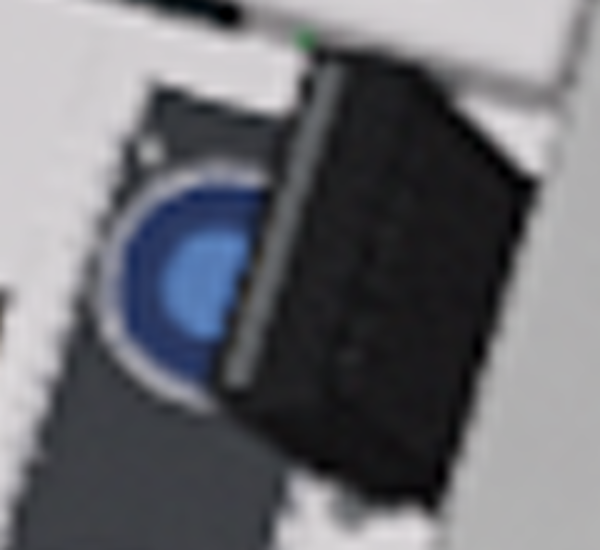

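View pics/sb2.png

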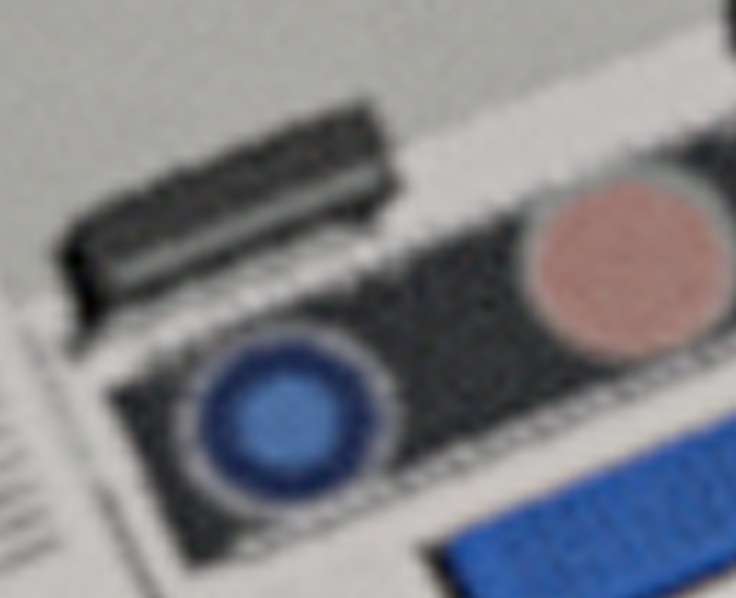

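Call:
drive_tool([
  [[0,0,0.004],0],
  [[0,0.001,0.007],0],
  [[-0.01,0.002,0.007],0],
  [[-0.022,0.003,0.007],0],
  [[-0.034,0.003,0.007],0],
  [[-0.046,0.003,0.007],0],
  [[-0.058,0.003,0.007],0],
  [[-0.07,0.003,0.007],0],
  [[-0.08,0.003,0.007],0],
  [[-0.08,0.003,0.007],0],
])

```text
time: 4.95
position: [0.5224, 0.2389, 0.0481]
orientation: [0.001, 0.138, 0.99, -0.0]
force: [-1.3, -1.8, 5.1]
finger_gap: 0.0503
```

```bash
python3 go.py -37 32 .05; python3 ov.py c
```

```text
0.017
t 4.95 reader xy mm [-104.79816559   33.47540164] z 0.048058666182396535 tipz 0.031058666182396534 yaw err deg 0.011346546058423002 tilt [ 1.59017425e-03 -3.55562074e-04 -9.99998672e-01] F [-1.33530566 -1.75895319  5.1026627 ] gap 0.050262471193808486
shift [-0.1356 -0.003  -0.0037]
```

View pics/top_c.png

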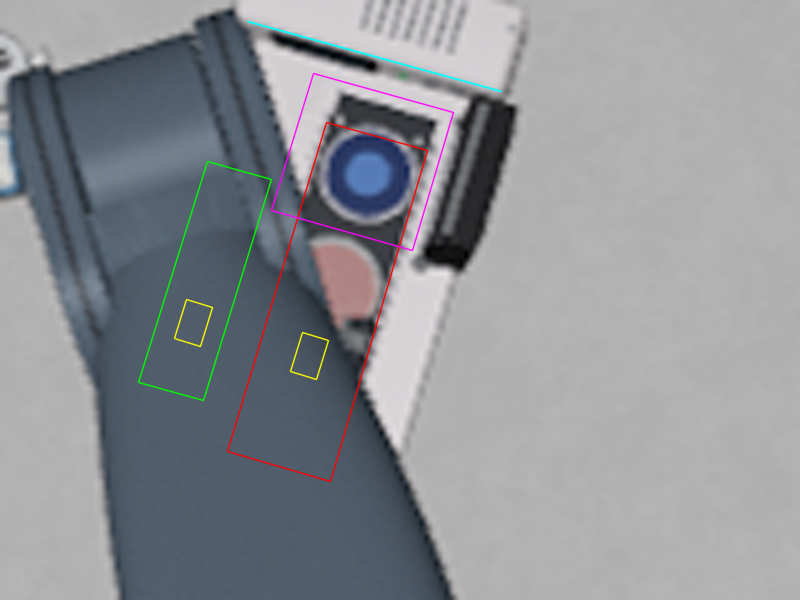

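View pics/scene_c.png

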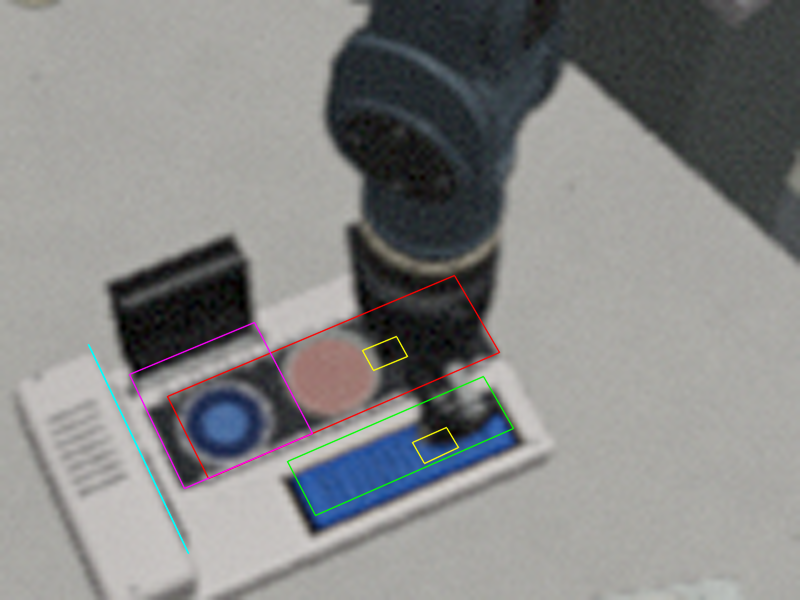

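```bash
cat > ds.py <<'E'
from go import *
p=r.snapshot("top");ps=r.snapshot("scene")
A=lambda u:(np.array(u)+.5)/5-.5+np.array([230,140]);B=lambda u:(np.array(u)+.5)/5-.5+np.array([260,150])
print('lens top',toreader(at(p,A((368,174)),.03)),'scene',toreader(at(ps,B((225,423)),.03)))
for d in r.silhouettes("dish",ps)[:1]:
    ys,xs=np.nonzero(d['mask']);print(d['score'],np.array(d['bbox'])*[640,400,640,400],toreader(at(ps,(xs.mean(),ys.mean()),.042)))
print('eye',toreader(at(ps,B((331,375)),.042)))
status()
E
python3 ds.py
```

```text
lens top [-0.47363758 -1.43903771] scene [-2.00616455  1.63295763]
0.72 [316.672 215.92   20.608  17.6  ] [-68.93386055   4.72421712]
eye [-67.83631936   5.33621299]
t 5.2 reader xy mm [-104.84174015   33.48951558] z 0.04832554272405288 tipz 0.03132554272405288 yaw err deg 0.02260575674228349 tilt [ 2.37711192e-03 -5.67414120e-04 -9.99997014e-01] F [1.10638281 0.34376458 4.55771576] gap 0.049544847828160626
```

Call:
drive_tool([
  [[-0.012,0,0],0],
  [[-0.024,-0.001,0],0],
  [[-0.036,-0.002,0],0],
  [[-0.048,-0.002,0],0],
  [[-0.06,-0.002,0],0],
  [[-0.072,-0.002,0],0],
  [[-0.084,-0.002,0],0],
  [[-0.096,-0.002,0],0],
  [[-0.108,-0.002,0],0],
  [[-0.108,-0.002,0],0],
])

```text
time: 6.45
position: [0.5742, 0.2231, 0.0481]
orientation: [0.001, 0.138, 0.99, -0.0]
force: [-1.5, 0.5, 4.0]
finger_gap: 0.0497
```

```bash
python3 go.py -38 32 .048; python3 ov.py d
```

```text
0.017
t 6.45 reader xy mm [-50.61698513  32.48168203] z 0.048060626391227726 tipz 0.031060626391227725 yaw err deg 0.006881099579562289 tilt [ 1.83785917e-03 -4.33545393e-04 -9.99998217e-01] F [-1.54234335  0.45440065  4.03972999] gap 0.04968121385124347
shift [-0.0252 -0.001   0.0002]
```

View pics/top_d.png

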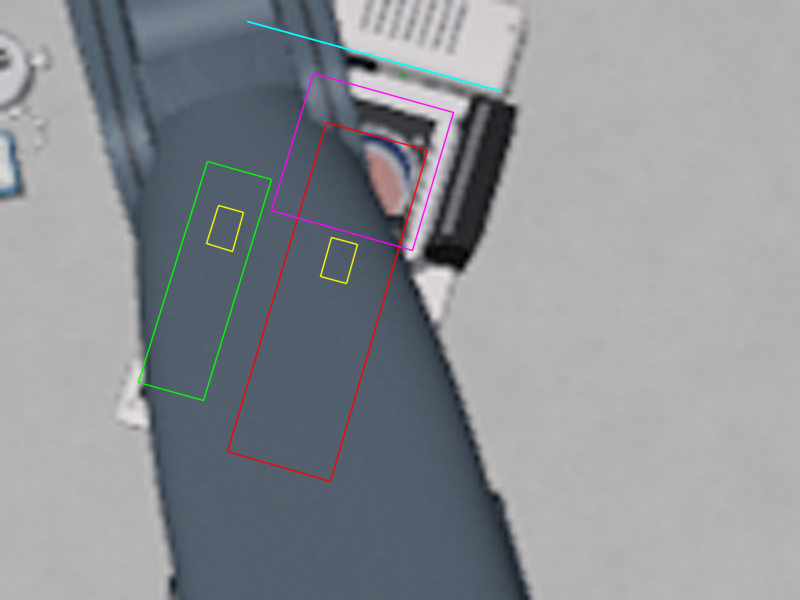

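View pics/scene_d.png

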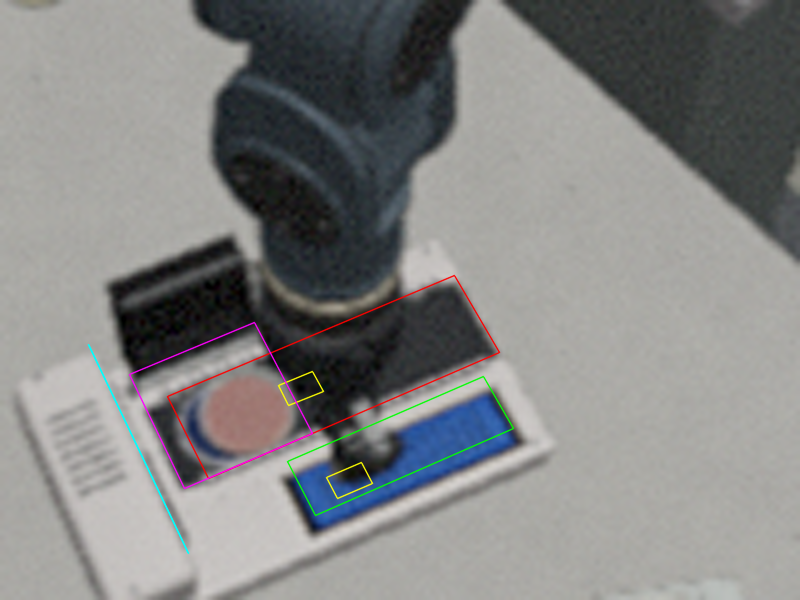

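Call:
drive_tool([
  [[-0.004,0,0],0],
  [[-0.008,0,0],0],
  [[-0.012,0,0],0],
  [[-0.016,0,0],0],
  [[-0.018,0,0],0],
  [[-0.02,0,0],0],
  [[-0.021,0,0],0],
  [[-0.022,0,0],0],
  [[-0.022,0,0],0],
  [[-0.022,0,0],0],
])

```text
time: 7.8
position: [0.5837, 0.2205, 0.0479]
orientation: [0.0, 0.138, 0.99, 0.0]
force: [-3.0, 0.4, 4.1]
finger_gap: 0.0499
```

```bash
python3 go.py -38 32 .048; python3 ov.py e
```

```text
0.017
t 7.8 reader xy mm [-40.79938956  32.53335108] z 0.047886705356881505 tipz 0.030886705356881504 yaw err deg 0.049554717133307946 tilt [ 2.01353555e-04 -9.88235574e-07 -9.99999980e-01] F [-2.9550345   0.4473579   4.11175751] gap 0.04994732083870829
shift [-0.0056 -0.0011 -0.0002]
```

View pics/scene_e_raw.png

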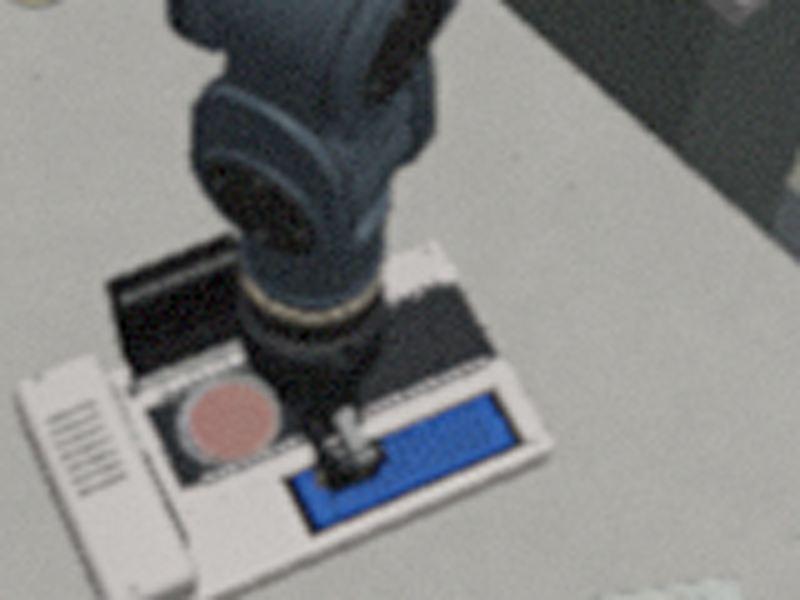

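Call:
drive_tool([
  [[-0.001,0,0],0],
  [[-0.002,0,0],0],
  [[-0.003,0,0],0],
  [[-0.004,0,0],0],
  [[-0.005,0,0],0],
  [[-0.006,0,0],0],
  [[-0.006,0,0],0],
  [[-0.006,0,0],0],
  [[-0.006,0,0],0],
  [[-0.006,0,0],0],
])

```text
time: 9.15
position: [0.5855, 0.2198, 0.0478]
orientation: [-0.001, 0.138, 0.99, 0.0]
force: [-5.5, 1.6, 6.3]
finger_gap: 0.0499
```

```bash
python3 go.py -38 32 .048
```

```text
0.017
t 9.15 reader xy mm [-38.81000461  32.46482703] z 0.04777806663840714 tipz 0.03077806663840714 yaw err deg 0.05386741883468815 tilt [-1.89089641e-03  3.50051703e-04 -9.99998151e-01] F [-5.51242452  1.64911172  6.33720246] gap 0.04985626342001073
shift [-0.0016 -0.0009 -0.0004]
```

Call:
drive_tool([
  [[-0.001,0,0],0],
  [[-0.001,0,0],0],
  [[-0.002,0,0],0],
  [[-0.002,0,0],0],
  [[-0.003,0,0],0],
  [[-0.003,0,0],0],
  [[-0.004,0,0],0],
  [[-0.004,0,0],0],
  [[-0.004,0,0],0],
  [[-0.004,0,0],0],
])

```text
time: 10.4
position: [0.5859, 0.2196, 0.0477]
orientation: [-0.003, 0.138, 0.99, 0.0]
force: [-8.3, 1.8, 7.7]
finger_gap: 0.05
```

```bash
python3 go.py -38 32 .048; python3 ov.py f
```

```text
0.017
t 10.4 reader xy mm [-38.43620343  32.37129589] z 0.04769794713575473 tipz 0.03069794713575473 yaw err deg 0.06315252942664884 tilt [-5.13415568e-03  8.30535158e-04 -9.99986475e-01] F [-8.25376784  1.76647874  7.66383105] gap 0.05003931925206692
shift [-0.0009 -0.0007 -0.0006]
```

View pics/scene_f_raw.png

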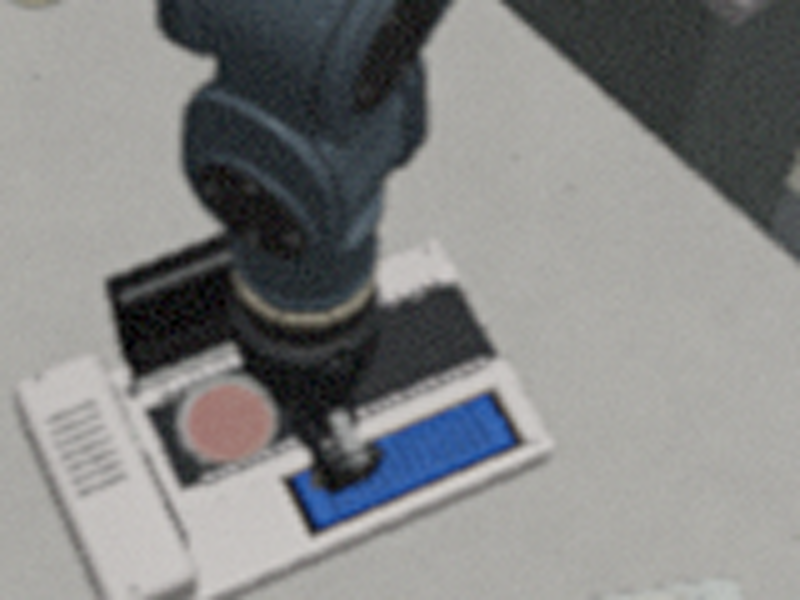

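View pics/top_f_raw.png

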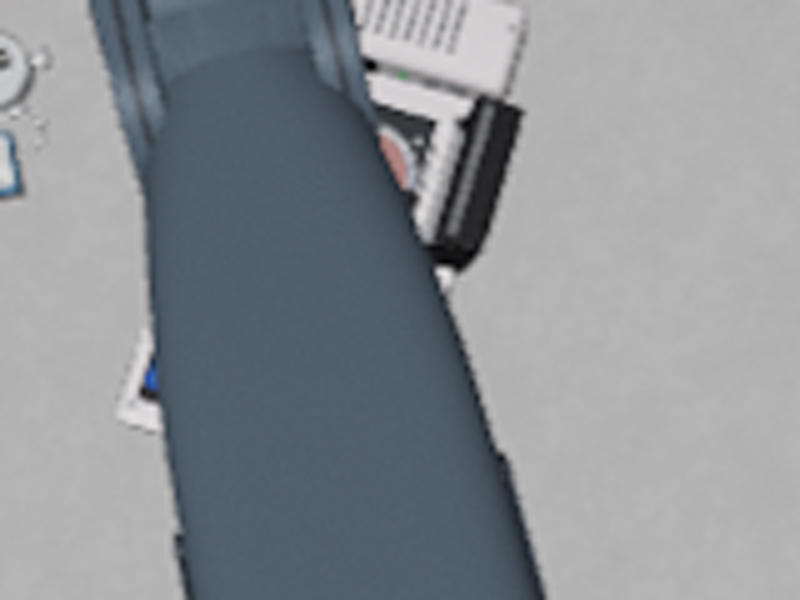

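Run:
```python
from go import *
ps=r.snapshot("scene")
B=lambda u:(np.array(u)+.5)/5-.5+np.array([260,150])
for d in r.silhouettes("dish",ps)[:1]:
    ys,xs=np.nonzero(d['mask']);print(d['score'],toreader(at(ps,(xs.mean(),ys.mean()),.042)),toreader(at(ps,(xs.mean(),ys.mean()),.044)))
hsv=cv2.cvtColor(ps['pixels'],cv2.COLOR_RGB2HSV).astype(int)
px=ps['pixels'].astype(int);m=(px[...,0]-px[...,1]>30)&(px[...,0]-px[...,2]>20)
m[:215]=0;m[250:]=0;m[:,:290]=0;m[:,330:]=0
ys,xs=np.nonzero(m);print(m.sum(),xs.mean(),ys.mean(),toreader(at(ps,(xs.mean(),ys.mean()),.042)))
```

```text
0.46 [-85.75783803  75.52934985] [-85.27286317  76.28287305]
163 305.0674846625767 234.05521472392638 [-1.43319118  7.06816332]
```

Run:
```python
from go import *
ps=r.snapshot("scene")
B=lambda u:(np.array(u)+.5)/5-.5+np.array([260,150]);C=lambda v:(v-[260,150]+.5)*5-.5
w=at(ps,B((225.6,421.9)),.03);c,s=np.cos(Q[2]),np.sin(Q[2])
for h in(0,5,8,12,14):
    for dx,dy in((0,0),(-3,0),(0,2.5)): print(h,dx,dy,np.round(C(proj(ps,w+np.array([c*dx-s*dy,s*dx+c*dy,h])/1000)),1))
im=cv2.cvtColor(ps['pixels'],cv2.COLOR_RGB2BGR)[212:252,285:330]
cv2.imwrite('pics/z.png',cv2.resize(im,None,fx=14,fy=14,interpolation=cv2.INTER_CUBIC))
```

```text
0 0 0 [225.6 421.9]
0 -3 0 [230.3 419.9]
0 0 2.5 [227.4 425.5]
5 0 0 [225.3 418.2]
5 -3 0 [230.1 416.2]
5 0 2.5 [227.1 421.8]
8 0 0 [225.2 416. ]
8 -3 0 [229.9 413.9]
8 0 2.5 [227.  419.5]
12 0 0 [224.9 413. ]
12 -3 0 [229.7 410.9]
12 0 2.5 [226.7 416.6]
14 0 0 [224.8 411.5]
14 -3 0 [229.6 409.4]
14 0 2.5 [226.6 415.1]
```

View pics/z.png

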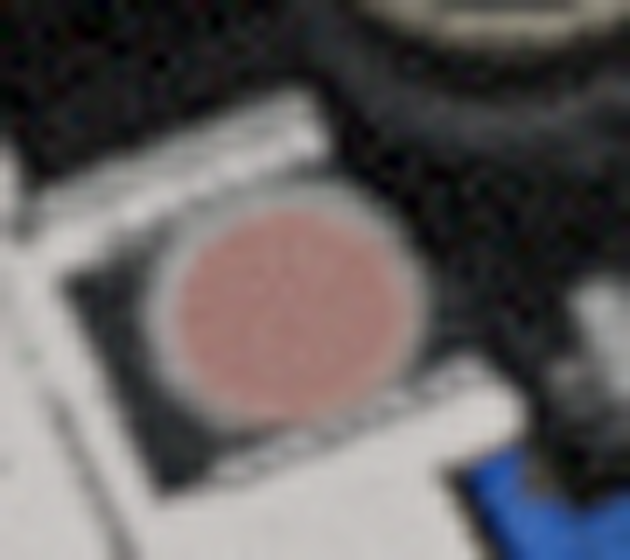

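```bash
cat > cand.py <<'E'
from go import *
lens={"top":(368,174),"scene":(225.6,421.9)};org={"top":(230,140),"scene":(260,150)};box={"top":(158,192,296,328),"scene":(212,252,285,330)}
c,s=np.cos(Q[2]),np.sin(Q[2])
def run(tag,cands):
  for n in lens:
    p=r.snapshot(n);o=at(p,(np.array(lens[n])+.5)/5-.5+org[n],.03)
    W=lambda x,y,z:o+np.array([c*x-s*y,s*x+c*y,z-30])/1000
    a,b,e,d=box[n];k=9
    base=cv2.resize(cv2.cvtColor(p['pixels'],cv2.COLOR_RGB2BGR)[a:b,e:d],None,fx=k,fy=k,interpolation=cv2.INTER_CUBIC)
    f=lambda X:np.round((proj(p,X)-[e,a]+.5)*k-.5).astype(int)
    out=[]
    for dx,dy in cands:
        im=base.copy()
        L=lambda P,col:cv2.polylines(im,[np.array([f(x) for x in P])],False,col,1,cv2.LINE_AA)
        for y in(28.5,-28.5): L([W(-120,y,39),W(30,y,39)],(0,255,255))
        t=np.linspace(0,2*np.pi,50)
        L([W(dx+28*np.cos(u),dy+28*np.sin(u),44) for u in t],(0,255,0))
        for y in(21,-21): L([W(21+4*np.cos(u),y+4*np.sin(u),46) for u in t],(255,0,0))
        out.append(im)
    cv2.imwrite(f'pics/{n}_{tag}.png',np.hstack(out)[:600,:800])
if __name__=='__main__': run(sys.argv[1],[(0,0),(-2.6,2.5)])
E
python3 cand.py g
```

```text
(no output)
```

View pics/scene_g.png

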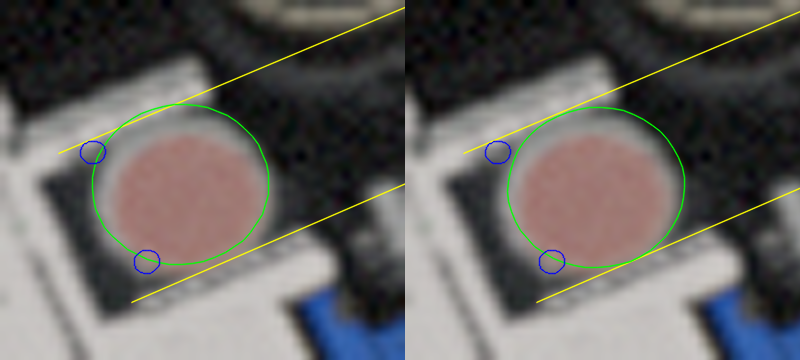

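View pics/top_g.png

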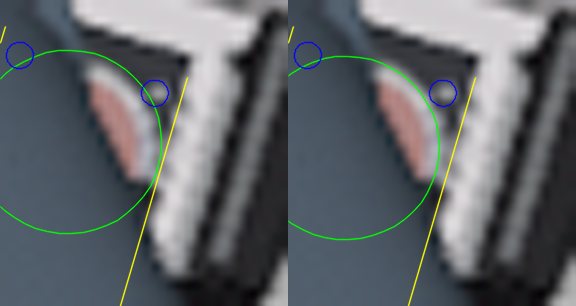

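Run:
```python
from h import *
ims=[r.snapshot("top")['pixels'].astype(float) for _ in range(4)]
m=np.mean(ims,0).astype(np.uint8)[158:190,298:322]
cv2.imwrite('pics/tz.png',cv2.resize(cv2.cvtColor(m,cv2.COLOR_RGB2BGR),None,fx=18,fy=18,interpolation=cv2.INTER_CUBIC))
```

```text
(no output)
```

View pics/tz.png

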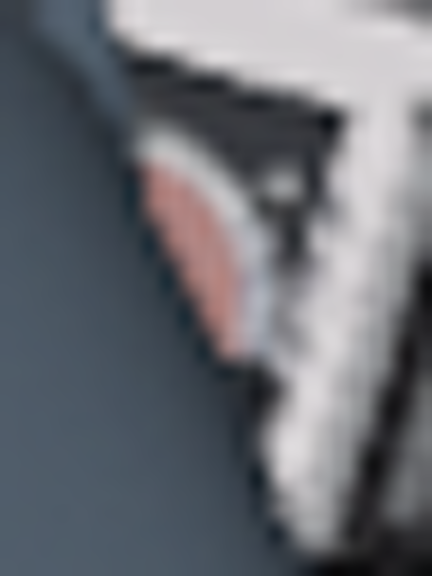

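Call:
drive_tool([
  [[0,-0.002,0],0],
  [[0,-0.004,0],0],
  [[0,-0.006,0],0],
  [[0,-0.008,0],0],
  [[0,-0.01,0],0],
  [[0,-0.012,0],0],
  [[0,-0.012,0],0],
  [[0,-0.012,0],0],
  [[0,-0.012,0],0],
  [[0,-0.012,0],0],
])

```text
time: 12.2
position: [0.5864, 0.2142, 0.0478]
orientation: [-0.001, 0.138, 0.99, 0.001]
force: [-5.0, 3.7, 4.6]
finger_gap: 0.0498
```

```bash
python3 go.py -38 32 .048; python3 cand.py h;python3 - <<'E'
from h import *
m=np.mean([r.snapshot("top")['pixels'].astype(float) for _ in range(3)],0).astype(np.uint8)[158:190,298:322]
cv2.imwrite('pics/tz2.png',cv2.resize(cv2.cvtColor(m,cv2.COLOR_RGB2BGR),None,fx=18,fy=18,interpolation=cv2.INTER_CUBIC))
E
```

```text
0.017
t 12.2 reader xy mm [-36.47246076  27.23897411] z 0.04782384644415929 tipz 0.030823846444159288 yaw err deg 0.05820560841356226 tilt [-7.61490533e-04  1.83233439e-03 -9.99998031e-01] F [-4.99018529  3.65447363  4.61542094] gap 0.0498446753752889
shift [ 0.003   0.0095 -0.0003]
```

View pics/scene_h.png

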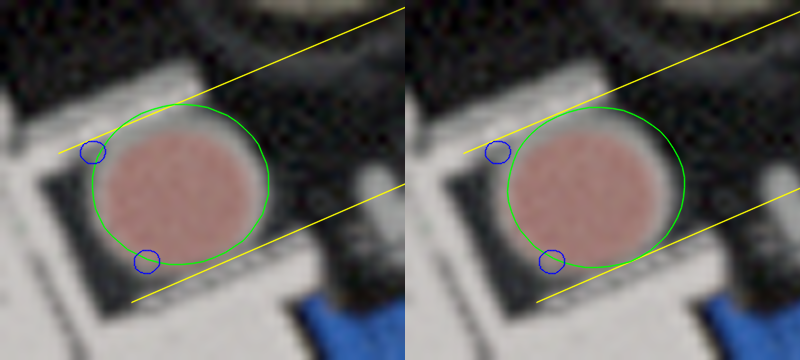

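View pics/tz2.png

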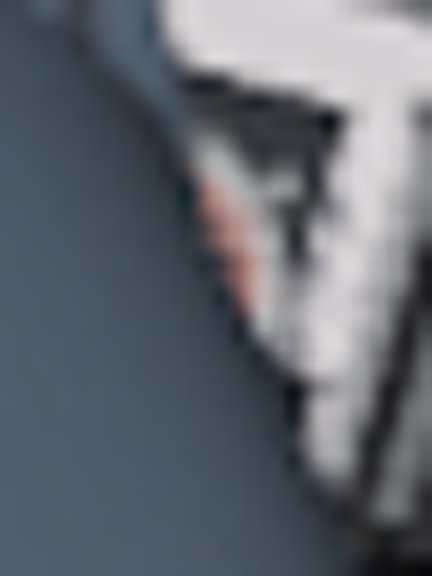

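Call:
drive_tool([
  [[-0.001,0,0],0],
  [[-0.002,0,0],0],
  [[-0.003,-0.001,0],0],
  [[-0.004,-0.002,0],0],
  [[-0.005,-0.002,0],0],
  [[-0.006,-0.002,0],0],
  [[-0.006,-0.002,0],0],
  [[-0.006,-0.002,0],0],
  [[-0.006,-0.002,0],0],
  [[-0.006,-0.002,0],0],
])

```text
time: 13.7
position: [0.5866, 0.2138, 0.0478]
orientation: [-0.003, 0.137, 0.991, 0.002]
force: [-9.8, 5.4, 8.0]
finger_gap: 0.0499
```

```bash
python3 go.py -38 32 .048; python3 cand.py i;python3 - <<'E'
from h import *
m=np.mean([r.snapshot("top")['pixels'].astype(float) for _ in range(2)],0).astype(np.uint8)[158:190,298:322]
cv2.imwrite('pics/tz3.png',cv2.resize(cv2.cvtColor(m,cv2.COLOR_RGB2BGR),None,fx=18,fy=18,interpolation=cv2.INTER_CUBIC))
E
```

```text
0.017
t 13.7 reader xy mm [-36.10094415  26.91316971] z 0.04778168444731897 tipz 0.03078168444731897 yaw err deg 0.11740447524757158 tilt [-0.00541352  0.00432968 -0.99997597] F [-9.76869617  5.38899659  7.96256424] gap 0.0498541537297764
shift [ 0.0038  0.0102 -0.0004]
```

View pics/scene_i.png

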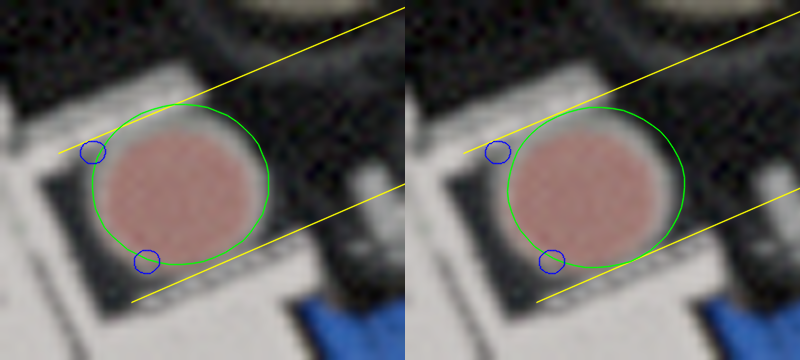

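View pics/tz3.png

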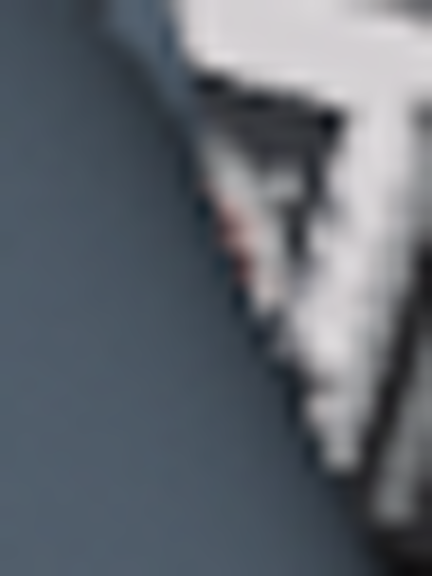

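Call:
drive_tool([
  [[0.002,0.001,0],0],
  [[0.002,0.003,0],0],
  [[0.002,0.005,0],0],
  [[0.002,0.007,0],0],
  [[0.002,0.009,0],0],
  [[0.002,0.01,0],0],
  [[0.001,0.01,0],0],
  [[0,0.01,0],0],
  [[0,0.01,0],0],
  [[0,0.01,0],0],
])

```text
time: 15.15
position: [0.5869, 0.2144, 0.0472]
orientation: [-0.004, 0.138, 0.99, -0.003]
force: [-11.3, -1.9, 9.7]
finger_gap: 0.0502
```

```bash
python3 go.py -38 32 .048; python3 cand.py j;python3 - <<'E'
from h import *
m=np.mean([r.snapshot("top")['pixels'].astype(float) for _ in range(2)],0).astype(np.uint8)[158:190,298:322]
cv2.imwrite('pics/tz4.png',cv2.resize(cv2.cvtColor(m,cv2.COLOR_RGB2BGR),None,fx=18,fy=18,interpolation=cv2.INTER_CUBIC))
E
```

```text
0.017
t 15.15 reader xy mm [-36.06830782  27.61548607] z 0.04719335065894356 tipz 0.03019335065894356 yaw err deg -0.026158867088451387 tilt [-0.00834137 -0.00439814 -0.99995554] F [-11.26462606  -1.94953422   9.67867362] gap 0.05023366547155364
shift [ 0.0039  0.0088 -0.0016]
```

View pics/scene_j.png

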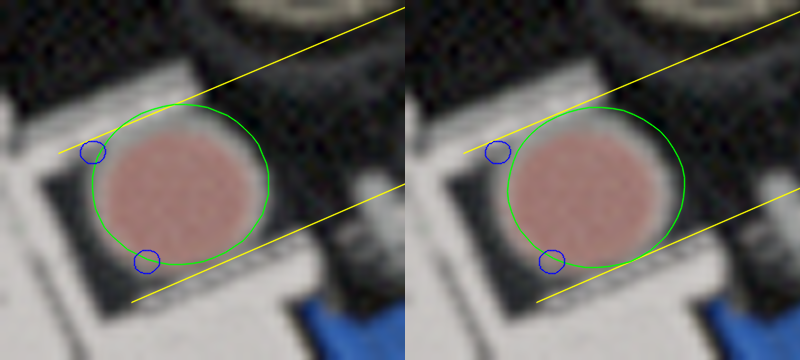

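View pics/tz4.png

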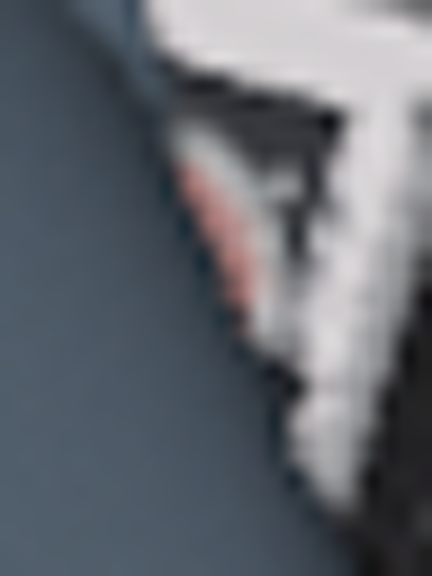

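Call:
drive_tool([
  [[0.003,-0.005,-0.001],0],
  [[0.006,-0.009,-0.001],0],
  [[0.01,-0.009,-0.001],0],
  [[0.016,-0.009,-0.001],0],
  [[0.03,-0.009,-0.001],0],
  [[0.05,-0.009,-0.001],0],
  [[0.075,-0.009,-0.001],0],
  [[0.1,-0.009,-0.001],0],
  [[0.13,-0.007,-0.001],0],
  [[0.15,-0.004,-0.001],0],
])

```text
time: 16.6
position: [0.5167, 0.2351, 0.0483]
orientation: [-0.0, 0.137, 0.991, -0.0]
force: [3.7, -1.8, 4.6]
finger_gap: 0.0497
```

```bash
python3 go.py -110 32 .048; python3 cand.py k; python3 ov.py k2
```

```text
0.017
t 16.6 reader xy mm [-109.1680292    28.35778607] z 0.04828615166214154 tipz 0.03128615166214154 yaw err deg 0.07598656801949133 tilt [-3.79853083e-04 -4.42140712e-04 -9.99999830e-01] F [ 3.70030663 -1.75273112  4.59105179] gap 0.049738679926040794
shift [0.0017 0.0073 0.0006]
```

View pics/scene_k.png

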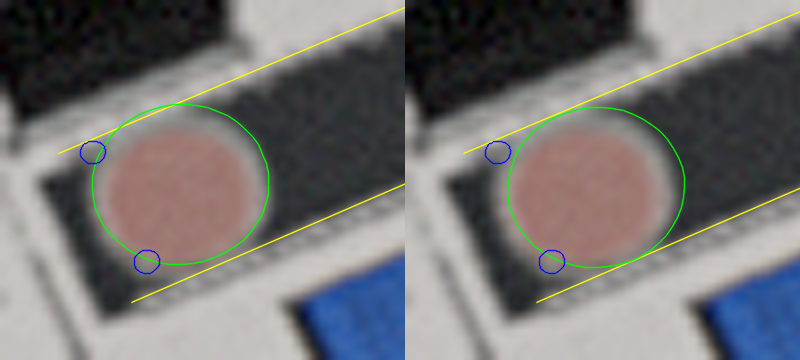

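View pics/top_k.png

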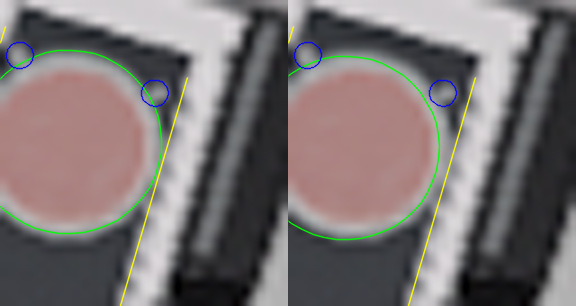

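View pics/top_k2_raw.png

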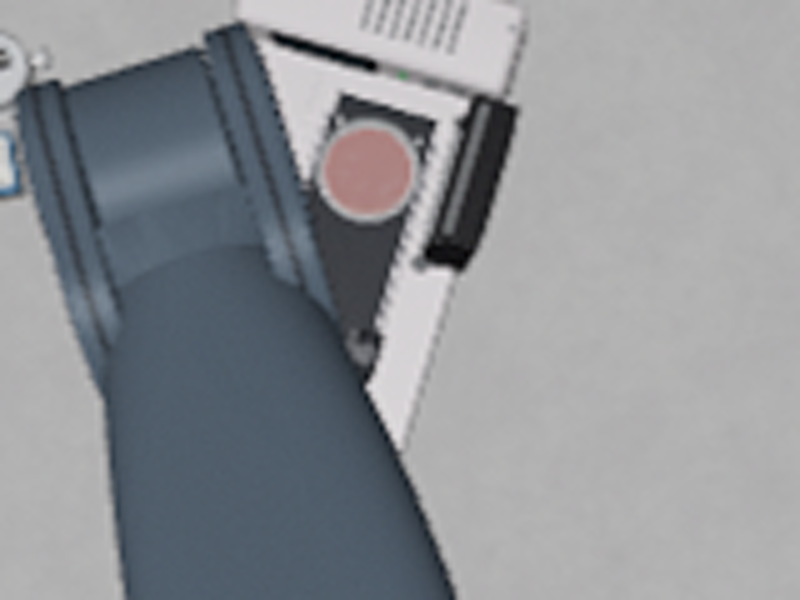

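Run:
```python
from h import *
m=np.mean([r.snapshot("top")['pixels'].astype(float) for _ in range(4)],0).astype(np.uint8)[154:188,288:322]
cv2.imwrite('pics/tz5.png',cv2.resize(cv2.cvtColor(m,cv2.COLOR_RGB2BGR),None,fx=17,fy=17,interpolation=cv2.INTER_CUBIC))
```

```text
(no output)
```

View pics/tz5.png

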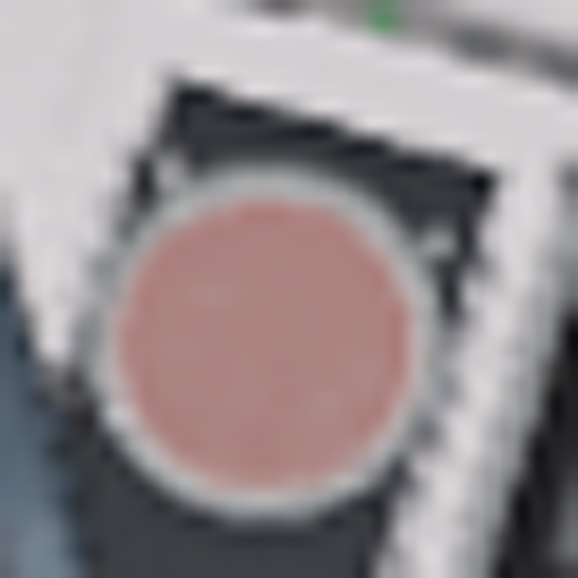

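Call:
drive_tool([
  [[0,0,-0.006],0],
  [[0,0,-0.012],0],
  [[0,0,-0.018],0],
  [[0,0,-0.024],0],
  [[0,0,-0.03],0],
  [[0,0,-0.036],0],
  [[0,0,-0.045],0],
  [[0.02,0,-0.08],0],
  [[0.06,0,-0.15],0],
  [[0.12,0,-0.2],0],
])

```text
time: 18.25
position: [0.4604, 0.2516, 0.1511]
orientation: [0.001, 0.138, 0.99, 0.001]
force: [0.6, 0.1, -0.7]
finger_gap: 0.05
```

Call:
drive_tool([
  [[0.1,0,-0.05],0],
  [[0.2,0.05,-0.1],0],
  [[0.3,0.1,-0.1],0],
  [[0.35,0.15,-0.1],0],
  [[0.35,0.2,-0.1],0],
  [[0.35,0.2,-0.1],0],
  [[0.35,0.2,-0.1],0],
  [[0.35,0.2,-0.1],0],
  [[0.35,0.2,-0.1],0],
  [[0.35,0.2,-0.1],0],
])

```text
time: 19.5
position: [0.3193, 0.3947, 0.1984]
orientation: [-0.0, 0.138, 0.99, -0.0]
force: [0.1, 0.2, -0.9]
finger_gap: 0.0504
```

```bash
python3 go.py -110 32 .048; python3 ov.py l; python3 -c "
from h import *
save(r.snapshot('top'),'end.png')"
```

```text
0.017
t 19.5 reader xy mm [-342.68909804  127.89518516] z 0.1983719230609342 tipz 0.1813719230609342 yaw err deg 0.003926694287105903 tilt [-1.20538320e-05 -2.53375236e-05 -1.00000000e+00] F [ 0.10373431  0.2327254  -0.88162737] gap 0.0504178669053385
shift [-0.4654 -0.1918  0.3007]
```

View pics/top_l_raw.png

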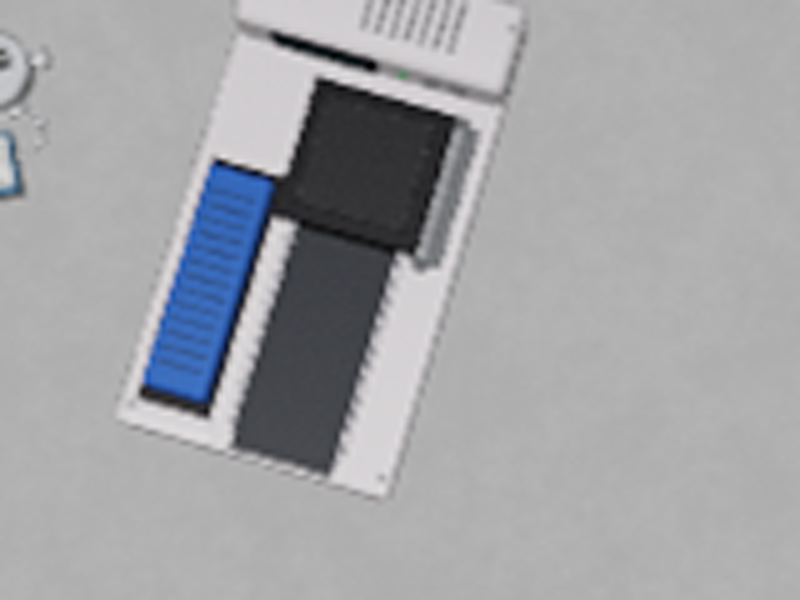

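View pics/scene_l_raw.png

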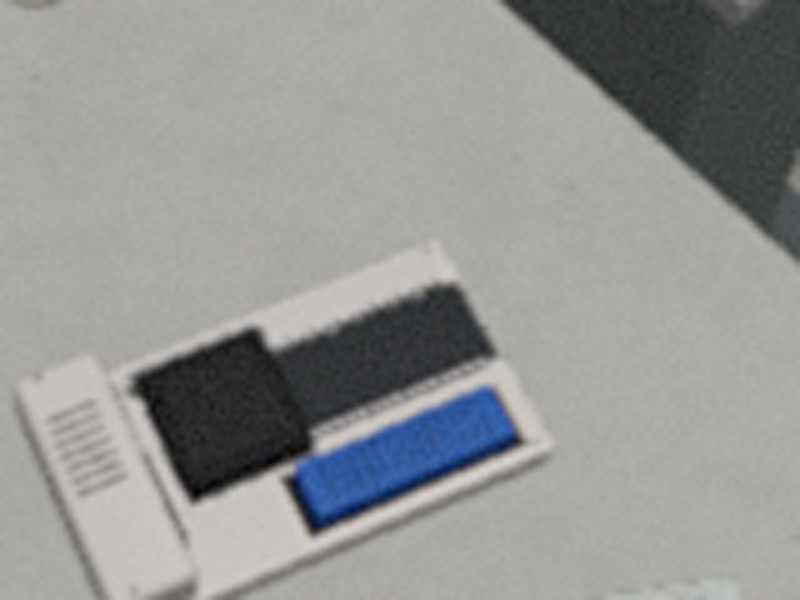

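View pics/end.png

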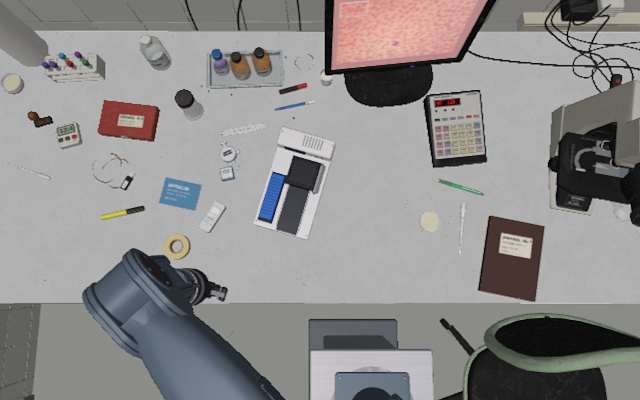

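The hood is closed over the dish (black cap at top-view pixel ~(303,174)), the bar is up, the table strip is empty, and the other items are where they started.

```bash
python3 -c "
from workcell import r
print(r.sign_off())"
```

```text
the job is handed in; nothing more can be done
None
```

The pink dish is in the reader with the hood closed over it, and I handed the job in at about 20 s of the 35 s allowed.

- **What I did:** I held the blue bar down with the left finger, which kept the hood at about 1.6–1.7 rad. With the right finger I slid the dish along the table under the hood. I then drew the finger back about 73 mm along the table and let the bar up slowly.
- **Jam on the way:** The dish first stuck against the left pin, leaving a gap of about 3 mm to the right pin. I moved the finger about 5 mm to the right while still pushing, and the dish went on about 2 mm and centred. After that it did not move when pushed with about 11 N or when pulled sideways.
- **Home position:** With the finger out and the hood still up, the dish centre measured 30.1 mm from the left pin and 30.7 mm from the right. It should be 30 mm from both. The 0.6 mm difference is within what the picture can resolve, so a very small gap at the right pin cannot be ruled out. The scene camera and the top camera also disagreed by about 3 mm sideways, so I relied on the pins in the top view.
- **Final state:** The last pictures show the hood closed, the bar up, the rest of the table strip clear and the other items where they started. The arm was clear of everything. The largest wrist force I read was about 15 N.

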